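Tip the copper disc out of the guarded tray and weigh it

ROBOT

A 7-joint arm with a two-finger parallel gripper is mounted at the origin on the work surface. World frame = base frame: x ahead of the robot, y to its left, z up, the work surface at z = 0. Lengths are in m, angles in rad, forces in N, time in s.
With the tool pointing down it reaches from about 0.4 to 0.85 m from the base axis. Payload 4.5 kg.
Tool frame: the origin (TCP) lies midway between the tips of the shut fingers; the grasp point (between the pads) lies 19 mm behind it; z points along the fingers, y is the line along which they close (so a half turn about z gives the same grasp; the last joint's range is limited). The gripper opens to 88 mm and grips with 3 to 60 N. Pads are 18 mm wide; open, the fingers measure 123 mm over their backs; the gripper's body (75 mm by 187 mm) begins 45 mm behind the grasp point.
Start: joints at [0.034, 0.689, -0.195, 1.565, 0.157, 0.902, -0.215], TCP at [0.625, 0, 0.239] pointing down, gripper open.
Joint ranges: [-3.01, 3.01], [-0.46, 2.08], [-1.47, 1.51], [0.13, 2.56], [-1, 4.14], [0.04, 2.09], [-2.66, 2.66]. Speed limits (rad/s): [2.57, 2.57, 3.14, 3.14, 3.14, 3.14, 3.14].

INTERFACE

Orientations are given as [roll, pitch, yaw] about the fixed x, y, z axes, in that order (R = Rz(yaw) Ry(pitch) Rx(roll)).
In Python, from plant import state, snapshot, camera_params, close_job, masks_of, spot_point gives the robot as it stands.
- The arm moves only by the tool step_arm, never from a script. Its argument "rows" is a list of rows, each an object with "hand": the opening, from 0 (shut) to 1 (fully open); "slide": the shift along the tool's x, y, z in m, a list of three; "twist": the turn about the tool's z in degrees. A call has 1 to 8 rows; each row shifts and turns the commanded pose from where the row before left it, along the tool's axes as they then stand; what a row does not reach is not made up. A row lasts 1/12 s, in which the tool goes at most 41.7 mm and 7.16 degrees, less where a joint would pass 70% of its speed; a pose out of reach is approached as far as the arm can. A call is refused whole if a number of a shift passes 0.0417 or a number of a turn 7.16, either way. A call with a gripper value outside its range is refused whole. The fingers move at their own pace and stop on an object; the grip force is fixed at half the most. Time passes only in rows, so rows that do not move let the fingers close. It gives the time, the measured TCP pose, the force, the opening and the grip force at its end, in the units of the state.
- state(): the state, without advancing time (a new reading comes with each control period).
- snapshot(name): name is "scene" or "side" or "wrist"; returns (picture, depth): 384x512x3 uint8, red, green, blue; 384x512 float32, m along the optical axis (not along the pixel's ray), 0 where there is no reading.
- camera_params(name): a dict with "fovy" (degrees; the focal length in pixels is half the picture's height over the tangent of half this angle, whatever the lens; pixels are square), "cx", "cy" (the principal point, pixels), "R" (3x3) and "t" (3): a world point X has camera coordinates R X + t. Camera axes: x right, y down, z forward; pixel columns grow to the right and rows downward; lengths in m; the calibration is good to about 2 mm. A picture is of the moment at which its call begins: read the wrist's pose just before it. camera_params takes no time and is no camera call; for the wrist camera it gives the pose at the moment of the call.
- close_job(): hands the job in; it is judged then, once.
Trained networks look in the newest picture that a camera, given by its name, has taken for a name from the list of things; names that differ only in an ending like _2 or _b are one class to them, and where a whole thing is asked for, a point or a joint stands for the part that bears it (a point fixed in the world has none). Each returns a list of dicts, best first, with "p" (0 to 1); they miss things now and then, are a little off and sometimes report something else, mostly with a low value. They report only what shows in the picture. A call takes as long as a camera call. They do not tell look-alikes from the thing itself.
- masks_of(camera, name): "mask" (384x512 bool, what is visible of it).
- spot_point(camera, name): "position" ([x, y, z] in m, in world coordinates, good to about 4 mm: a listed point, or the origin of a listed thing).
The state is a dict: "t": time; "joints": joint angles; "qd": joint speeds; "joint_efforts": joint torques, N m; "eef_pos": TCP position; "tool_rot": TCP orientation; "contact_force": force on the tool from outside, world axes, zero at the start; "ft_torque": the same for the moment, N m; "opening": finger opening in m; "grasp_force": force on a finger pad.
Only numpy, scipy, OpenCV 4.12 (cv2) and the standard library are available. Lean on these libraries where they do the work, as an engineer would, in place of code of your own. Each camera call takes 0.05 s, during which the arm holds its last target. There are 200 camera calls.

TASK

The copper disc lies out of reach under the wire guard of the hinged tray: lift the tray by its bar handle until the disc slides down to the stop pins on the open nose, and lower the tray gently back onto its rest, not letting it fall, with the disc still at the pins. Then pick the disc off the nose, lay it flat and wholly on the pan of the scale without dropping it, and let go. Leave everything else on the table where it is.

Things in the scene. Friction and masses are not known exactly. Their poses are not given: they have to be found in the camera images.
- disc: Plain round copper disc, 60 mm diameter, 4 mm thick, about 0.1 kg, lying flat and loose on the tray floor. Origin at its centre (mid-thickness), z is its axis (up). It starts under the tray's wire guard.
- stand: Fixed dark steel stand carrying the hinged grey tray. Origin on the table right below the hinge axis; x parallel to the hinge, +y from the hinge (nose end) to the tray's handle, z up. Base plate 100 mm wide, y -25 to 200 mm, 12 mm thick; 40 x 14 mm pillar under the hinge; rubber rest at y = 180 mm that holds the tray level.
- tray_hinge (a point): Point on the hinge axis, 50 mm above the table, in the middle of the nose's outer end (fixed; its axes are those of stand).
- tray (a joint): Tilt of the tray about the hinge, rad: 0 = level on its rest, grows as the handle is lifted, stops at 0.75. The tray (0.6 kg) swings freely and falls back when let go. Its smooth floor is slippery: the disc starts to slide at about 0.18 to 0.27 rad and by 0.5 rad slides along the slanting walls, through the neck and down the tongue to the stop pins.
- tray_handle (a point): Middle of the tray's black round bar handle: 12 mm diameter, 100 mm long, along stand x; 262 mm (stand y) and 12 mm up from the hinge when level. Moves with the tray; may turn between the fingers. Two 12 mm wide arms carry it, 40 mm either side of its middle; 38 mm free between bar and rear wall; nothing beneath it down to the table.
- tray_nose (a point): The disc's centre when it rests against both stop pins on the nose: 32 mm from the hinge along stand y, 56 mm above the table when level; moves with the tray. There the disc overhangs the 24 mm wide tongue by 18 mm on either side (along stand x), open beside and 38 mm or more below, so it can be gripped from above across its diameter, along stand x.
- tray_neck (a point): Middle of the tray's neck, on the floor: 62 mm from the hinge along stand y, 54 mm above the table when level. On the hinge side of it runs the open 24 mm wide tongue, ending at stand y = 0 in two steel stop pins (10 mm diameter, 14 mm tall, 28 mm apart) on a 40 mm wide cross piece. On the other side the tray widens from 68 mm at the neck to 160 mm.
- tray_guard (a point): Middle of the tray's wire guard: 162 mm from the hinge along stand y, 76 mm above the table when level. The tray there is 160 mm wide inside with walls 22 mm high and a rear wall at 215 mm. Thin wires 26 mm apart cover it from 109 mm to the rear wall, 22 mm above the floor: the disc passes below them, fingers do not.
- scale: White bench scale, 140 x 140 mm, 36 mm high, fixed to the table, with a round steel pan on top. Origin at the centre of its underside, display towards -x, z up. It stands right of the tray, at one of two places (the multimeter has the other).
- scale_pan (a point): Centre of the flat top of the scale's pan: 110 mm diameter, 48 mm above the table. z up.
- meter: Black multimeter lying on the table, 90 x 150 x 44 mm, origin at the centre of its underside. Leave alone.
- bearing: Loose steel ball bearing ring lying flat, 52 mm diameter, 15 mm high, origin under its centre. Leave alone.
- wrench: Steel wrench lying on the table, 170 mm long along its x. Leave alone.
- driver: Screwdriver lying on the table, 190 mm long along its x. Leave alone.
- jar: Closed jar, 60 mm diameter, 85 mm high, origin under its centre. Leave alone.
- bobbin: Black empty coil former standing upright, 64 mm diameter, 50 mm high, origin under its centre. Leave alone.
Not all that is in view belongs to the job. What is shaped like the scale but yellow is not meant. Several things have the shape of the disc; the one meant has the colours described above.

How it is judged:
By the outcome, as a careful person would: the job done as asked, in the order asked, and still so for the second after the job is handed in, with the robot touching nothing.
It also fails if it takes over 53 s, if anything falls off the work surface, if the arm or the gripper's body presses on something with over 40 N, if the wrist force passes 120 N, or if a joint passes its speed limit or range.

## Working session

There is one attempt and no reset: what is moved stays moved. The work goes in short steps, Python scripts to look and compute and a tool call to move; the robot and the scene stay as the last step left them, time stands still between calls to the robot, and variables do not carry over. Pictures are saved under pics/ and viewed, at most 10 in all, crops included, and the job is handed in when it is done.

Besides the shell and the picture viewer there is one more tool, called after "Request:" as name([rows], argument=value, ...), one row to a line, values as JSON. step_arm: Moves the arm, as the interface text tells. Its arguments: {"type":"object","properties":{"rows":{"type":"array","items":{"type":"object","properties":{"hand":{"type":"number"},"slide":{"type":"array","items":{"type":"number"}},"twist":{"type":"number"}}}}},"required":["rows"]}

```bash
mkdir -p pics; cat > h.py <<'E'
import numpy as np, cv2
from plant import *
def snap(c,f=None):
    p,d=snapshot(c)
    if f: cv2.imwrite('pics/'+f,p[:,:,::-1])
    return p,d
def px(c,X):
    k=camera_params(c);f=192/np.tan(np.radians(k['fovy'])/2)
    q=np.array(k['R'])@np.array(X)+np.array(k['t']);return (k['cx']+f*q[0]/q[2],k['cy']+f*q[1]/q[2])
def world(c,u,v,d):
    k=camera_params(c);f=192/np.tan(np.radians(k['fovy'])/2)
    q=np.array([(u-k['cx'])/f*d,(v-k['cy'])/f*d,d]);return np.array(k['R']).T@(q-np.array(k['t']))
E
python3 - <<'E'
from h import *
np.set_printoptions(precision=4,suppress=True)
s=state();print(s['t'],s['eef_pos'],s['tool_rot'])
a=snap('scene','a.png')[0];b=snap('side','b.png')[0]
cv2.imwrite('pics/ab.png',cv2.resize(np.vstack([a,b])[:,:,::-1],(450,600)) if 0 else np.hstack([cv2.resize(a,(400,300)),cv2.resize(b,(400,300))])[:,:,::-1])
for c in ['scene','side']:
  for n in ['disc','tray_hinge','tray_handle','tray_nose','tray_neck','tray_guard','scale_pan','scale','meter','stand']:
    for r in spot_point(c,n)[:4]:
      print(c,n,round(r['p'],2),np.array(r['position']),np.round(px(c,r['position'])))
print(state()['t'])
E
```

```text
0.0 [ 0.6244 -0.0001  0.2379] [-3.1398  0.0001  1.5709]
scene disc 0.52 [0.4699 0.1411 0.0521] [293. 182.]
scene tray_hinge 0.8 [ 0.4905 -0.0288  0.0531] [248. 204.]
scene tray_handle 0.92 [0.482  0.2371 0.0588] [321. 173.]
scene tray_handle 0.51 [ 0.4497 -0.2708 -0.0026] [164. 241.]
scene tray_nose 0.61 [0.4885 0.0059 0.0572] [258. 199.]
scene tray_neck 0.83 [0.4879 0.0355 0.0532] [267. 196.]
scene tray_guard 0.98 [0.4816 0.1395 0.0741] [295. 178.]
scene scale_pan 0.68 [ 0.1767 -0.3325  0.0467] [106. 183.]
scene scale_pan 0.67 [ 0.4513 -0.27    0.0478] [163. 227.]
scene scale 0.96 [ 0.173  -0.3374  0.0015] [107. 195.]
scene scale 0.57 [ 0.4506 -0.2703 -0.0032] [165. 241.]
scene scale 0.32 [0.4668 0.141  0.0512] [292. 182.]
scene meter 0.74 [ 0.4905 -0.0268  0.0495] [249. 205.]
scene meter 0.72 [0.4691 0.1433 0.0499] [293. 183.]
scene meter 0.58 [ 0.6499 -0.2264 -0.0008] [214. 282.]
scene stand 0.81 [ 0.492  -0.0212 -0.0058] [250. 220.]
side disc 0.71 [0.4685 0.1382 0.0549] [240. 225.]
side disc 0.71 [0.352  0.2273 0.0047] [275. 265.]
side tray_hinge 0.94 [ 0.4871 -0.0239  0.0532] [247. 192.]
side tray_hinge 0.65 [0.4912 0.0329 0.056 ] [242. 202.]
side tray_handle 0.89 [0.4792 0.2345 0.0609] [227. 246.]
side tray_nose 0.67 [0.4875 0.0054 0.05  ] [245. 198.]
side tray_nose 0.42 [ 0.676  -0.3793 -0.0032] [222. 148.]
side tray_neck 0.6 [0.4864 0.0325 0.0545] [243. 202.]
side tray_guard 0.71 [0.485  0.1386 0.0756] [234. 218.]
side scale_pan 0.97 [ 0.4459 -0.2699  0.0503] [274. 155.]
side scale_pan 0.96 [ 0.1732 -0.3339  0.044 ] [352. 154.]
side scale 0.78 [ 0.4492 -0.2698  0.0032] [273. 166.]
side scale 0.71 [ 0.1719 -0.3375  0.0024] [351. 163.]
side scale 0.19 [ 0.4847 -0.0256  0.0497] [248. 192.]
side meter 0.63 [ 0.6519 -0.2289  0.0019] [217. 167.]
side stand 0.75 [ 0.487  -0.0235  0.0032] [248. 205.]
1.1
```

View pics/a.png

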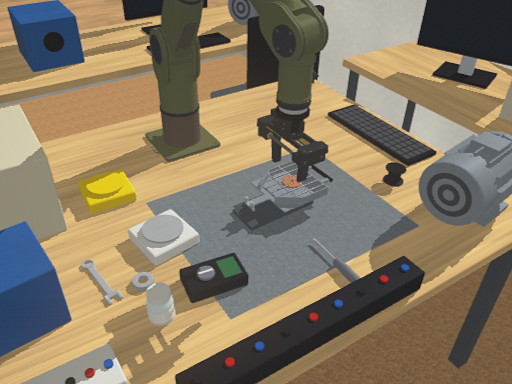

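View pics/b.png

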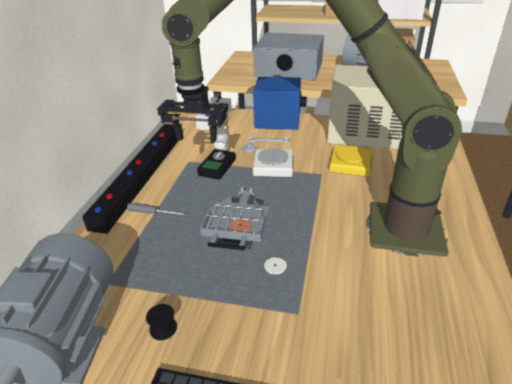

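Scene view: the copper disc lies under the guard at scene (292,182) / side (240,225). Things it could be taken for: the white disc on the mat at side (275,265) and the bearing at scene (143,281). I choose the copper one. The white scale is at scene (164,235). The yellow look-alike at (106,188) and the meter at (214,277) are not meant. The stand's yaw comes out at about 0.03 rad.

```bash
python3 - <<'E'
from h import *
b=cv2.imread('pics/b.png')[180:280,185:295]
w=snap('wrist')[0][:,:,::-1]
cv2.imwrite('pics/c.png',np.hstack([cv2.resize(b,(330,300),interpolation=3),cv2.resize(w,(400,300))]))
E
```

```text
(no output)
```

View pics/c.png

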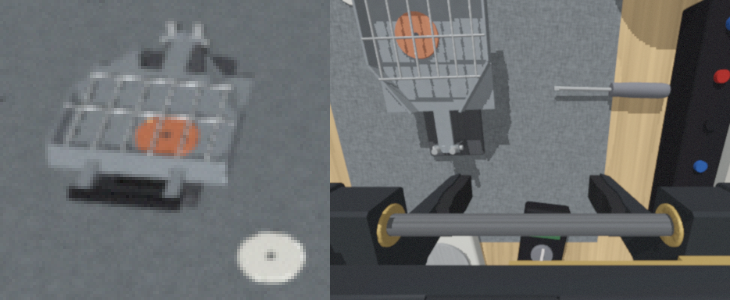

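Request:
step_arm([
  {"hand": 0.35, "slide": [0.03, -0.02, 0], "twist": 7},
  {"hand": 0.35, "slide": [0.03, -0.025, 0], "twist": 7},
  {"hand": 0.35, "slide": [0.03, -0.03, 0], "twist": 7},
  {"hand": 0.35, "slide": [0.02, -0.03, 0], "twist": 7},
  {"hand": 0.35, "slide": [0.02, -0.03, 0], "twist": 7},
  {"hand": 0.35, "slide": [0, -0.03, 0], "twist": 7},
  {"hand": 0.35, "slide": [0, -0.03, 0], "twist": 7},
  {"hand": 0.35, "slide": [0, -0.03, 0], "twist": 7},
])

```text
t: 1.82
eef_pos: [0.4563, 0.2201, 0.2389]
tool_rot: [-3.142, 0.0, 0.587]
contact_force: [-0.2, 0.6, -0.5]
opening: 0.0373
grasp_force: 0.0
```

The crop confirms the copper disc under the guard; the white look-alike lies on the mat. Finishing the turn.

Request:
step_arm([
  {"hand": 0.35, "slide": [0, 0, 0.02], "twist": 7},
  {"hand": 0.35, "slide": [0, 0, 0.02], "twist": 7},
  {"hand": 0.35, "slide": [0, 0, 0.02], "twist": 7},
  {"hand": 0.35, "slide": [0, 0, 0], "twist": 7},
  {"hand": 0.35, "slide": [0, 0, 0], "twist": 3.8},
  {"hand": 0.35, "slide": [0.025, -0.015, 0], "twist": 0},
  {"hand": 0.35, "slide": [0, 0, 0], "twist": 0},
])

```text
t: 2.4
eef_pos: [0.4862, 0.2388, 0.179]
tool_rot: [-3.139, -0.006, 0.04]
contact_force: [0.8, -0.2, 0.3]
opening: 0.0305
grasp_force: 0.0
```

```bash
python3 - <<'E'
from h import *
np.set_printoptions(precision=4,suppress=True)
s=state();print(s['t'],s['eef_pos'],s['tool_rot'],s['opening'])
snap('wrist','d.png');snap('side');snap('scene')
for c in ['wrist','side','scene']:
  for n in ['tray_handle','tray_guard','tray_neck']:
    for r in spot_point(c,n)[:2]: print(c,n,round(r['p'],2),np.array(r['position']),np.round(px(c,r['position'])))
E
```

```text
2.4 [0.4862 0.2388 0.179 ] [-3.1389 -0.0058  0.0402] 0.030516405481918328
wrist tray_handle 0.97 [0.484  0.2383 0.0604] [253. 183.]
wrist tray_guard 0.56 [0.4874 0.1345 0.0785] [363. 189.]
wrist tray_neck 0.65 [0.487  0.1351 0.0773] [361. 189.]
wrist tray_neck 0.6 [0.4894 0.0341 0.0529] [450. 183.]
side tray_handle 0.79 [0.4771 0.236  0.0618] [228. 246.]
side tray_guard 0.73 [0.4857 0.1389 0.0743] [234. 219.]
side tray_neck 0.8 [0.4872 0.0335 0.0554] [243. 202.]
side tray_neck 0.6 [ 0.7632  0.0657 -0.0013] [157. 213.]
scene tray_handle 0.88 [0.4821 0.2349 0.0585] [320. 173.]
scene tray_guard 0.73 [0.4828 0.1377 0.0749] [295. 179.]
scene tray_guard 0.49 [0.5708 0.4687 0.0009] [393. 180.]
scene tray_neck 0.62 [0.4874 0.0363 0.0564] [267. 195.]
```

View pics/d.png

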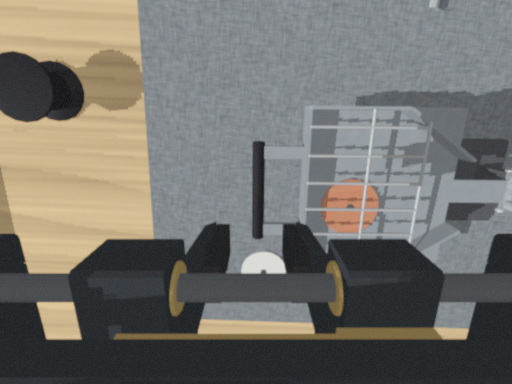

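The bar, at (258,190), sits midway between the fingers, with columns 230 and 283 as their inner faces. Next I lower, grip, and check the force.

Request:
step_arm([
  {"hand": 0.35, "slide": [-0.004, 0.002, 0.03], "twist": 0},
  {"hand": 0.35, "slide": [0, 0, 0.03], "twist": 0},
  {"hand": 0.35, "slide": [0, 0, 0.03], "twist": 0},
  {"hand": 0.35, "slide": [0, 0, 0.025], "twist": 0},
  {"hand": 0.35, "slide": [0, 0, 0.02], "twist": 0},
  {"hand": 0.35, "slide": [0, 0, 0], "twist": 0},
  {"hand": 0.35, "slide": [0, 0, 0], "twist": 0},
])

```text
t: 3.58
eef_pos: [0.4779, 0.2331, 0.0432]
tool_rot: [3.141, 0.002, 0.038]
contact_force: [-1.1, -0.1, 0.7]
opening: 0.0309
grasp_force: 0.0
```

Request:
step_arm([
  {"hand": 0.0, "slide": [0, 0, 0], "twist": 0},
  {"hand": 0.0, "slide": [0, 0, 0], "twist": 0},
  {"hand": 0.0, "slide": [0, 0, 0], "twist": 0},
  {"hand": 0.0, "slide": [0, 0, 0], "twist": 0},
  {"hand": 0.0, "slide": [0, 0, 0], "twist": 0},
])

```text
t: 4.0
eef_pos: [0.4793, 0.237, 0.0451]
tool_rot: [-3.137, -0.003, 0.041]
contact_force: [0.1, 5.5, -0.3]
opening: 0.0106
grasp_force: 30.0
```

Request:
step_arm([
  {"hand": 0, "slide": [0, 0.001, -0.013], "twist": 0},
  {"hand": 0, "slide": [0, 0.0016, -0.013], "twist": 0},
  {"hand": 0, "slide": [0, 0.0022, -0.0129], "twist": 0},
  {"hand": 0, "slide": [0, 0.0029, -0.0128], "twist": 0},
  {"hand": 0, "slide": [0, 0.0018, -0.0063], "twist": 0},
  {"hand": 0, "slide": [0, 0.0019, -0.0063], "twist": 0},
  {"hand": 0, "slide": [0, 0.0019, -0.0063], "twist": 0},
  {"hand": 0, "slide": [0, 0.002, -0.0062], "twist": 0},
])

```text
t: 4.67
eef_pos: [0.4797, 0.2222, 0.1222]
tool_rot: [-3.136, -0.004, 0.041]
contact_force: [0.2, 7.6, -2.5]
opening: 0.0113
grasp_force: 30.1
```

Request:
step_arm([
  {"hand": 0, "slide": [0, 0.0024, -0.0061], "twist": 0},
  {"hand": 0, "slide": [0, 0.0025, -0.0061], "twist": 0},
  {"hand": 0, "slide": [0, 0.0026, -0.006], "twist": 0},
  {"hand": 0, "slide": [0, 0.0026, -0.006], "twist": 0},
  {"hand": 0, "slide": [0, 0.003, -0.0058], "twist": 0},
  {"hand": 0, "slide": [0, 0.0031, -0.0058], "twist": 0},
  {"hand": 0, "slide": [0, 0.0032, -0.0058], "twist": 0},
  {"hand": 0, "slide": [0, 0.0032, -0.0057], "twist": 0},
])

```text
t: 5.33
eef_pos: [0.4804, 0.2004, 0.1698]
tool_rot: [-3.135, -0.004, 0.042]
contact_force: [-0.2, 9.3, 0.5]
opening: 0.011
grasp_force: 30.0
```

Request:
step_arm([
  {"hand": 0, "slide": [0, 0.0036, -0.0055], "twist": 0},
  {"hand": 0, "slide": [0, 0.0036, -0.0055], "twist": 0},
  {"hand": 0, "slide": [0, 0, 0], "twist": 0},
  {"hand": 0, "slide": [0, 0, 0], "twist": 0},
  {"hand": 0, "slide": [0, 0, 0], "twist": 0},
  {"hand": 0, "slide": [0, 0, 0], "twist": 0},
  {"hand": 0, "slide": [0, 0, 0], "twist": 0},
])

```text
t: 5.92
eef_pos: [0.4806, 0.1937, 0.1807]
tool_rot: [-3.134, -0.004, 0.042]
contact_force: [-1.3, 8.8, 2.4]
opening: 0.0109
grasp_force: 30.0
```

```bash
python3 - <<'E'
from h import *
np.set_printoptions(precision=4,suppress=True)
a=snap('scene')[0];b=snap('side')[0]
cv2.imwrite('pics/e.png',np.hstack([cv2.resize(a[120:250,190:350],(400,325),interpolation=3),cv2.resize(b[140:270,180:310],(325,325),interpolation=3)])[:,:,::-1])
for c in ['scene','side']:
  for n in ['disc','tray_nose','tray_handle']:
    for r in spot_point(c,n)[:2]: print(c,n,round(r['p'],2),np.array(r['position']),np.round(px(c,r['position'])))
E
```

```text
scene disc 0.52 [0.4954 0.0018 0.0672] [258. 198.]
scene tray_nose 0.6 [0.4877 0.0026 0.073 ] [257. 194.]
scene tray_handle 0.57 [0.4838 0.1912 0.19  ] [313. 140.]
side disc 0.75 [0.3504 0.2284 0.003 ] [276. 266.]
side tray_nose 0.87 [ 0.487  -0.0031  0.0675] [246. 192.]
side tray_handle 0.85 [0.4805 0.1945 0.1944] [228. 196.]
```

View pics/e.png

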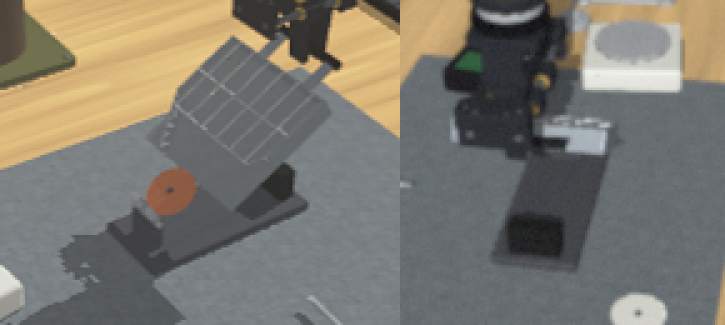

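The disc is against the pins: in the crop's left panel it is at (170,190), next to the pins at (145,208). Now I lower along the same arc.

Request:
step_arm([
  {"hand": 0, "slide": [0, -0.0036, 0.0055], "twist": 0},
  {"hand": 0, "slide": [0, -0.0036, 0.0055], "twist": 0},
  {"hand": 0, "slide": [0, -0.0032, 0.0057], "twist": 0},
  {"hand": 0, "slide": [0, -0.0032, 0.0058], "twist": 0},
  {"hand": 0, "slide": [0, -0.0031, 0.0058], "twist": 0},
  {"hand": 0, "slide": [0, -0.003, 0.0058], "twist": 0},
  {"hand": 0, "slide": [0, -0.0026, 0.006], "twist": 0},
  {"hand": 0, "slide": [0, -0.0026, 0.006], "twist": 0},
])

```text
t: 6.98
eef_pos: [0.4799, 0.2178, 0.1341]
tool_rot: [-3.136, -0.004, 0.042]
contact_force: [-0.3, 8.3, 0.5]
opening: 0.0109
grasp_force: 30.0
```

Request:
step_arm([
  {"hand": 0, "slide": [0, -0.0025, 0.0061], "twist": 0},
  {"hand": 0, "slide": [0, -0.0024, 0.0061], "twist": 0},
  {"hand": 0, "slide": [0, -0.002, 0.0062], "twist": 0},
  {"hand": 0, "slide": [0, -0.0019, 0.0063], "twist": 0},
  {"hand": 0, "slide": [0, -0.0019, 0.0063], "twist": 0},
  {"hand": 0, "slide": [0, -0.0018, 0.0063], "twist": 0},
  {"hand": 0, "slide": [0, -0.0015, 0.0064], "twist": 0},
  {"hand": 0, "slide": [0, -0.0014, 0.0064], "twist": 0},
])

```text
t: 7.65
eef_pos: [0.4794, 0.2325, 0.0837]
tool_rot: [-3.137, -0.003, 0.041]
contact_force: [1.0, 5.3, -2.6]
opening: 0.0109
grasp_force: 30.1
```

Request:
step_arm([
  {"hand": 0, "slide": [0, -0.0012, 0.0064], "twist": 0},
  {"hand": 0, "slide": [0, -0.001, 0.0065], "twist": 0},
  {"hand": 0, "slide": [0, -0.0008, 0.0065], "twist": 0},
  {"hand": 0, "slide": [0, -0.0008, 0.0065], "twist": 0},
  {"hand": 0, "slide": [0, -0.0006, 0.004], "twist": 0},
  {"hand": 0, "slide": [0, -0.0004, 0.003], "twist": 0},
  {"hand": 0, "slide": [0, 0, 0.002], "twist": 0},
  {"hand": 0, "slide": [0, 0, 0], "twist": 0},
])

```text
t: 8.32
eef_pos: [0.4793, 0.2367, 0.0485]
tool_rot: [-3.137, -0.003, 0.041]
contact_force: [0.5, 5.8, -2.5]
opening: 0.0105
grasp_force: 30.1
```

Request:
step_arm([
  {"hand": 0, "slide": [0, 0, 0.0015], "twist": 0},
  {"hand": 0, "slide": [0, 0, 0.001], "twist": 0},
  {"hand": 0, "slide": [0, 0, 0.001], "twist": 0},
  {"hand": 0, "slide": [0, 0, 0.0005], "twist": 0},
  {"hand": 0, "slide": [0, 0, 0], "twist": 0},
  {"hand": 0, "slide": [0, 0, 0], "twist": 0},
])

```text
t: 8.82
eef_pos: [0.4793, 0.2369, 0.0453]
tool_rot: [-3.137, -0.003, 0.041]
contact_force: [-0.1, 6.3, 1.3]
opening: 0.0109
grasp_force: 30.1
```

Request:
step_arm([
  {"hand": 0.35, "slide": [0, 0, 0], "twist": 0},
  {"hand": 0.35, "slide": [0, 0, 0], "twist": 0},
  {"hand": 0.35, "slide": [0, 0, 0], "twist": 0},
  {"hand": 0.35, "slide": [0, 0, -0.01], "twist": 0},
  {"hand": 0.35, "slide": [0, 0, -0.03], "twist": 0},
  {"hand": 0.35, "slide": [0, 0, -0.04], "twist": 0},
  {"hand": 0.35, "slide": [0, 0, -0.04], "twist": 0},
  {"hand": 0.35, "slide": [0, 0, -0.03], "twist": 0},
])

```text
t: 9.48
eef_pos: [0.4789, 0.2328, 0.1973]
tool_rot: [-3.141, -0.002, 0.037]
contact_force: [0.4, 0.9, -0.2]
opening: 0.0309
grasp_force: 0.0
```

Request:
step_arm([
  {"hand": 1, "slide": [0, 0.035, 0], "twist": 0},
  {"hand": 1, "slide": [0, 0.035, 0], "twist": 0},
  {"hand": 1, "slide": [0, 0.035, 0], "twist": 0},
  {"hand": 1, "slide": [0, 0.035, 0], "twist": 0},
  {"hand": 1, "slide": [0, 0, 0], "twist": -7},
  {"hand": 1, "slide": [0, 0, 0], "twist": -7},
  {"hand": 1, "slide": [0, 0, 0], "twist": -7},
  {"hand": 1, "slide": [0, 0, 0], "twist": -7},
])

```text
t: 10.15
eef_pos: [0.4836, 0.0925, 0.1945]
tool_rot: [3.141, -0.0, 0.531]
contact_force: [-0.5, -0.2, -0.1]
opening: 0.0821
grasp_force: 0.0
```

Request:
step_arm([
  {"hand": 1, "slide": [0, 0, 0], "twist": -7},
  {"hand": 1, "slide": [0, 0, 0], "twist": -7},
  {"hand": 1, "slide": [0, 0, 0], "twist": -7},
  {"hand": 1, "slide": [0, 0, 0], "twist": -7},
  {"hand": 1, "slide": [0, 0, 0], "twist": -7},
  {"hand": 1, "slide": [0, 0, 0], "twist": -7},
  {"hand": 1, "slide": [0, 0, 0], "twist": -7},
  {"hand": 1, "slide": [0, 0, 0], "twist": -7},
])

```text
t: 10.82
eef_pos: [0.4836, 0.0926, 0.1944]
tool_rot: [3.141, 0.001, 1.509]
contact_force: [0.2, 0.2, 0.7]
opening: 0.0883
grasp_force: 0.0
```

Request:
step_arm([
  {"hand": 1, "slide": [0, 0, 0], "twist": -5},
  {"hand": 1, "slide": [-0.03, 0, 0], "twist": 0},
  {"hand": 1, "slide": [-0.03, 0, 0], "twist": 0},
  {"hand": 1, "slide": [0, 0, 0], "twist": 0},
  {"hand": 1, "slide": [0, 0, 0], "twist": 0},
])

```text
t: 11.23
eef_pos: [0.4847, 0.0308, 0.1942]
tool_rot: [-3.141, 0.002, 1.587]
contact_force: [-0.2, 0.2, -0.0]
opening: 0.0879
grasp_force: 0.0
```

```bash
python3 - <<'E'
from h import *
np.set_printoptions(precision=4,suppress=True)
s=state();print(s['t'],s['eef_pos'],s['tool_rot'],s['opening'])
snap('wrist','f.png');snap('scene');snap('side')
for c in ['wrist','scene','side']:
  for n in ['disc','tray_nose','tray_hinge','tray_handle']:
    for r in spot_point(c,n)[:2]: print(c,n,round(r['p'],2),np.array(r['position']),np.round(px(c,r['position'])))
E
```

```text
11.2333 [0.4847 0.0308 0.1942] [-3.1415  0.0021  1.5867] 0.0879386292011765
wrist disc 0.55 [0.495  0.0064 0.0516] [264. 204.]
wrist tray_hinge 0.89 [ 0.4929 -0.0214  0.0529] [261. 228.]
scene disc 0.68 [0.4977 0.0105 0.0505] [261. 202.]
scene tray_nose 0.55 [0.4877 0.0081 0.0548] [259. 199.]
scene tray_hinge 0.93 [ 0.4912 -0.0279  0.0538] [248. 204.]
scene tray_hinge 0.68 [ 0.4904 -0.0226 -0.0021] [250. 218.]
scene tray_handle 0.77 [0.4806 0.2357 0.0588] [320. 173.]
side disc 0.76 [0.4974 0.0109 0.0588] [241. 196.]
side disc 0.5 [0.3529 0.2235 0.0032] [275. 265.]
side tray_nose 0.67 [0.4874 0.0085 0.0511] [245. 198.]
side tray_hinge 0.8 [ 0.4874 -0.0231  0.0527] [247. 192.]
side tray_hinge 0.2 [0.4868 0.0063 0.0534] [245. 197.]
side tray_handle 0.96 [0.4801 0.2393 0.0636] [227. 246.]
side tray_handle 0.75 [0.7624 0.067  0.0021] [157. 212.]
```

View pics/f.png

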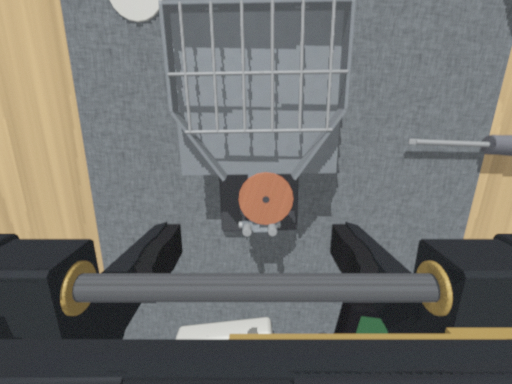

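```bash
python3 - <<'E'
from h import *
np.set_printoptions(precision=4,suppress=True)
for c in ['wrist','scene']:
  p,d=snap(c,'g_%s.png'%c); h=cv2.cvtColor(p,cv2.COLOR_RGB2HSV)
  m=((h[...,0]<15)&(h[...,1]>140)&(h[...,2]>80)).astype(np.uint8)
  n,l,st,ce=cv2.connectedComponentsWithStats(m)
  u0,v0=px(c,[.495,.008,.056]); i=min([k for k in range(1,n) if st[k,4]>60],key=lambda k:np.hypot(*(ce[k]-[u0,v0])))
  ys,xs=np.nonzero(l==i); P=np.array([world(c,x,y,d[y,x]) for x,y in zip(xs,ys) if d[y,x]>0])
  (cx,cy),r=cv2.minEnclosingCircle(P[:,:2].astype(np.float32)); print(c,st[i],ce[i],'circ',cx,cy,r,'z',np.percentile(P[:,2],[5,50,95]))
  k=camera_params(c)
  if c=='wrist':
    for u,v in [(247,231),(272,231)]:print('pin',world(c,u,v,d[v,u]))
    cv2.imwrite('pics/h.png',cv2.resize(p[150:250,210:320],(660,600),interpolation=3)[:,:,::-1])
E
```

```text
Traceback (most recent call last):
ValueError: min() iterable argument is empty
```

```bash
python3 - <<'E'
from h import *
np.set_printoptions(precision=4,suppress=True)
c='wrist'
p,d=snap(c); print(p[190,266])
q=p.astype(int); m=((q[...,0]-q[...,2]>50)&(q[...,0]-q[...,1]>50)).astype(np.uint8)
n,l,st,ce=cv2.connectedComponentsWithStats(m)
i=l[190,266]
ys,xs=np.nonzero(l==i); P=np.array([world(c,x,y,d[y,x]) for x,y in zip(xs,ys) if d[y,x]>0])
(cx,cy),r=cv2.minEnclosingCircle(P[:,:2].astype(np.float32)); print(c,st[i],ce[i],'circ',cx,cy,r,'mean',P.mean(0),'z',np.percentile(P[:,2],[5,50,95]))
for u,v in [(247,231),(272,231)]:print('pin',world(c,u,v,d[v,u]))
cv2.imwrite('pics/h.png',cv2.resize(p[150:250,210:320],(660,600),interpolation=3)[:,:,::-1])
E
```

```text
[183 125  96]
wrist [ 239  176   53   51 2062] [264.9418 201.2759] circ 0.4957086741924286 0.009648554027080536 0.02952655963599682 mean [0.4956 0.0105 0.0575] z [0.0565 0.0575 0.0585]
pin [ 0.4766 -0.0214  0.0654]
pin [ 0.5039 -0.0204  0.0665]
```

View pics/h.png

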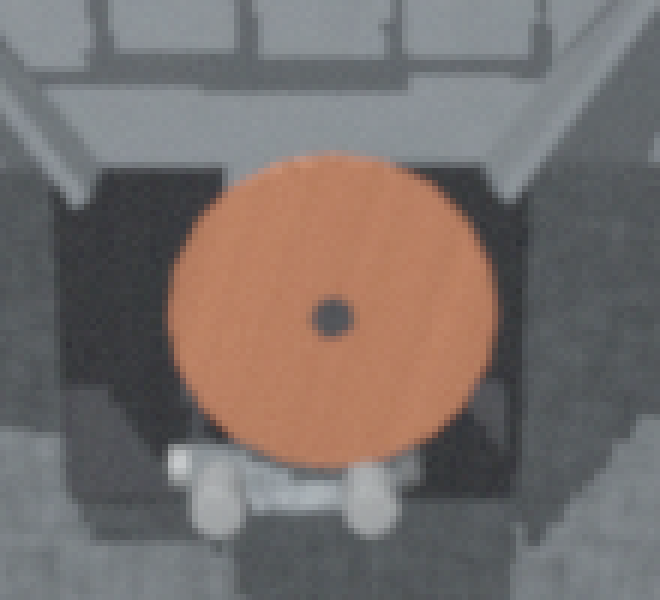

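The tray is level with the disc against the pins, resting on the right-hand one. Its centre is (0.4957, 0.010) and its top is at 0.0575. On the pan the fingers can't go below the disc, so I grip with the tips about 1 mm under its underside, at TCP z of about 0.053.

Request:
step_arm([
  {"hand": 1, "slide": [-0.0205, 0.011, 0.02], "twist": -0.5},
  {"hand": 1, "slide": [0, 0, 0.03], "twist": 0},
  {"hand": 1, "slide": [0, 0, 0.03], "twist": 0},
  {"hand": 1, "slide": [0, 0, 0.025], "twist": 0},
  {"hand": 1, "slide": [0, 0, 0.02], "twist": 0},
  {"hand": 1, "slide": [0, 0, 0.01], "twist": 0},
  {"hand": 1, "slide": [0, 0, 0], "twist": 0},
  {"hand": 1, "slide": [0, 0, 0], "twist": 0},
])

```text
t: 12.75
eef_pos: [0.4966, 0.0134, 0.0589]
tool_rot: [-3.141, 0.0, 1.601]
contact_force: [1.1, 0.2, 0.1]
opening: 0.0885
grasp_force: 0.0
```

```bash
python3 - <<'E'
from h import *
s=state();print(s['t'],s['eef_pos'],s['tool_rot'],s['contact_force'])
E
```

```text
12.75 [0.49655059 0.01339191 0.0588718 ] [-3.14142002e+00  6.49095258e-05  1.60059409e+00] [1.11573473 0.18188587 0.06574014]
```

Request:
step_arm([
  {"hand": 1, "slide": [-0.0035, -0.0005, 0.006], "twist": 0},
  {"hand": 1, "slide": [0, 0, 0], "twist": 0},
  {"hand": 1, "slide": [0, 0, 0], "twist": 0},
])

```text
t: 13.0
eef_pos: [0.4965, 0.0093, 0.0534]
tool_rot: [3.14, 0.0, 1.6]
contact_force: [0.6, 0.6, 0.0]
opening: 0.0881
grasp_force: 0.0
```

Request:
step_arm([
  {"hand": 0.5, "slide": [0, 0, 0], "twist": 0},
  {"hand": 0.5, "slide": [0, 0, 0], "twist": 0},
  {"hand": 0.5, "slide": [0, 0, 0], "twist": 0},
  {"hand": 0.5, "slide": [0, 0, 0], "twist": 0},
  {"hand": 0.5, "slide": [0, 0, 0], "twist": 0},
  {"hand": 0.5, "slide": [0, 0, 0], "twist": 0},
])

```text
t: 13.5
eef_pos: [0.4962, 0.0098, 0.0529]
tool_rot: [3.141, -0.0, 1.601]
contact_force: [-0.3, 0.8, 1.4]
opening: 0.0582
grasp_force: 30.0
```

```bash
python3 - <<'E'
from h import *
a=snap('scene')[0];b=snap('wrist')[0]
cv2.imwrite('pics/i.png',np.hstack([cv2.resize(a[130:260,180:340],(400,325),interpolation=3),cv2.resize(b[100:340,100:420],(400,300))[:,:] if 0 else cv2.resize(b,(400,325))])[:,:,::-1])
s=state();print(s['t'],s['eef_pos'],s['contact_force'],s['opening'],s['grasp_force'])
E
```

```text
13.6 [0.49615065 0.0098728  0.05285497] [-0.46662998 -0.37824876  1.84967503] 0.0582446382070237 30.000478327274323
```

View pics/i.png

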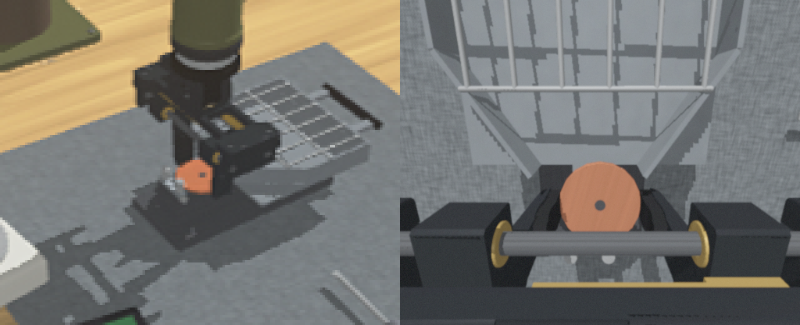

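Gripped at full width. Lifting and carrying it to the pan at about (0.449, -0.270).

Request:
step_arm([
  {"hand": 0.5, "slide": [0, 0, -0.008], "twist": 0},
  {"hand": 0.5, "slide": [0, 0, -0.015], "twist": 0},
  {"hand": 0.5, "slide": [0, 0, -0.025], "twist": 0},
  {"hand": 0.5, "slide": [0, 0, -0.025], "twist": 0},
  {"hand": 0.5, "slide": [0, 0, -0.025], "twist": 0},
  {"hand": 0.5, "slide": [0, 0, -0.012], "twist": 0},
  {"hand": 0.5, "slide": [-0.01, -0.002, 0], "twist": 0},
  {"hand": 0.5, "slide": [-0.02, -0.004, 0], "twist": 0},
])

```text
t: 14.27
eef_pos: [0.4918, -0.0186, 0.1635]
tool_rot: [3.139, -0.002, 1.605]
contact_force: [-0.1, -0.4, -1.3]
opening: 0.0586
grasp_force: 30.0
```

Request:
step_arm([
  {"hand": 0.5, "slide": [-0.03, -0.007, 0], "twist": 0},
  {"hand": 0.5, "slide": [-0.03, -0.007, 0], "twist": 0},
  {"hand": 0.5, "slide": [-0.03, -0.007, 0], "twist": 0},
  {"hand": 0.5, "slide": [-0.03, -0.007, 0], "twist": 0},
  {"hand": 0.5, "slide": [-0.03, -0.007, 0], "twist": 0},
  {"hand": 0.5, "slide": [-0.03, -0.007, 0], "twist": 0},
  {"hand": 0.5, "slide": [-0.03, -0.005, 0], "twist": 0},
  {"hand": 0.5, "slide": [-0.02, -0.002, 0], "twist": 0},
])

```text
t: 14.93
eef_pos: [0.4457, -0.2559, 0.1616]
tool_rot: [-3.138, 0.001, 1.596]
contact_force: [-0.5, 0.5, -1.1]
opening: 0.0583
grasp_force: 30.0
```

Request:
step_arm([
  {"hand": 0.5, "slide": [-0.015, 0, 0], "twist": 0},
  {"hand": 0.5, "slide": [-0.007, 0, 0], "twist": 0},
  {"hand": 0.5, "slide": [0, 0, 0], "twist": 0},
  {"hand": 0.5, "slide": [0, 0, 0], "twist": 0},
])

```text
t: 15.27
eef_pos: [0.4489, -0.2731, 0.1622]
tool_rot: [-3.141, -0.001, 1.6]
contact_force: [-0.2, 0.2, -0.9]
opening: 0.0586
grasp_force: 30.0
```

```bash
python3 - <<'E'
from h import *
np.set_printoptions(precision=4,suppress=True)
s=state();print(s['t'],s['eef_pos'],s['tool_rot'],s['contact_force'],s['opening'],s['grasp_force'])
b=snap('wrist')[0];a=snap('side')[0];e=snap('scene')[0]
for c in ['wrist','scene','side']:
  for n in ['scale_pan','disc']:
    for r in spot_point(c,n)[:3]: print(c,n,round(r['p'],2),np.array(r['position']),np.round(px(c,r['position'])))
cv2.imwrite('pics/j.png',np.hstack([cv2.resize(e[150:280,100:260],(400,325),interpolation=3),cv2.resize(b,(400,325))])[:,:,::-1])
E
```

```text
15.2667 [ 0.4489 -0.2731  0.1622] [-3.1407 -0.0012  1.6005] [-0.1581  0.1508 -0.8882] 0.058562042644119405 29.99996244907379
wrist scale_pan 0.7 [ 0.4517 -0.2703  0.0481] [258. 184.]
wrist disc 0.64 [ 0.4488 -0.275   0.1659] [254. 244.]
scene scale_pan 0.67 [ 0.1796 -0.334   0.0469] [106. 184.]
scene scale_pan 0.61 [ 0.4479 -0.2717  0.0476] [162. 227.]
scene disc 0.43 [ 0.4482 -0.2706  0.1628] [158. 192.]
side scale_pan 0.8 [ 0.4474 -0.2695  0.0509] [274. 154.]
side scale_pan 0.71 [ 0.1738 -0.3333  0.0435] [352. 154.]
side disc 0.46 [ 0.4513 -0.2717  0.1654] [273. 125.]
```

View pics/j.png

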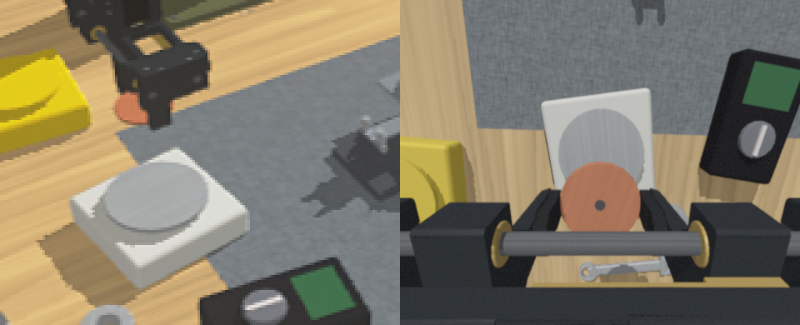

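The disc hangs flat between the fingers above the white scale, at (598,205) in the right panel, with the pan behind it at about (600,150). Descending.

Request:
step_arm([
  {"hand": 0.5, "slide": [0.002, 0, 0.02], "twist": 0},
  {"hand": 0.5, "slide": [0, 0, 0.025], "twist": 0},
  {"hand": 0.5, "slide": [0, 0, 0.025], "twist": 0},
  {"hand": 0.5, "slide": [0, 0, 0.02], "twist": 0},
  {"hand": 0.5, "slide": [0, 0, 0.01], "twist": 0},
  {"hand": 0.5, "slide": [0, 0, 0.006], "twist": 0},
  {"hand": 0.5, "slide": [0, 0, 0], "twist": 0},
  {"hand": 0.5, "slide": [0, 0, 0], "twist": 0},
])

```text
t: 16.38
eef_pos: [0.4499, -0.2719, 0.0572]
tool_rot: [3.141, 0.0, 1.601]
contact_force: [-0.6, -0.1, -1.3]
opening: 0.0581
grasp_force: 30.0
```

Request:
step_arm([
  {"hand": 0.5, "slide": [0, 0, 0.002], "twist": 0},
  {"hand": 0.5, "slide": [0, 0, 0.002], "twist": 0},
  {"hand": 0.5, "slide": [0, 0, 0], "twist": 0},
  {"hand": 0.5, "slide": [0, 0, 0], "twist": 0},
])

```text
t: 16.72
eef_pos: [0.4496, -0.2719, 0.0531]
tool_rot: [3.141, 0.0, 1.6]
contact_force: [-0.7, 0.1, -0.6]
opening: 0.0583
grasp_force: 30.0
```

Request:
step_arm([
  {"hand": 0.5, "slide": [0, 0, 0.002], "twist": 0},
  {"hand": 0.5, "slide": [0, 0, 0.001], "twist": 0},
  {"hand": 0.5, "slide": [0, 0, 0], "twist": 0},
  {"hand": 0.5, "slide": [0, 0, 0], "twist": 0},
])

```text
t: 17.05
eef_pos: [0.4493, -0.2717, 0.0496]
tool_rot: [-3.141, -0.0, 1.6]
contact_force: [-0.3, 0.4, 0.4]
opening: 0.0583
grasp_force: 30.0
```

Request:
step_arm([
  {"hand": 0.5, "slide": [0, 0, 0.001], "twist": 0},
  {"hand": 0.5, "slide": [0, 0, 0], "twist": 0},
  {"hand": 0.5, "slide": [0, 0, 0], "twist": 0},
])

```text
t: 17.3
eef_pos: [0.4494, -0.2717, 0.0487]
tool_rot: [-3.142, -0.0, 1.6]
contact_force: [-0.3, 0.0, -0.7]
opening: 0.0583
grasp_force: 30.0
```

Request:
step_arm([
  {"hand": 0.5, "slide": [0, 0, 0.0007], "twist": 0},
  {"hand": 0.5, "slide": [0, 0, 0], "twist": 0},
  {"hand": 0.5, "slide": [0, 0, 0], "twist": 0},
])

```text
t: 17.55
eef_pos: [0.4494, -0.2717, 0.0485]
tool_rot: [3.141, 0.0, 1.601]
contact_force: [-0.5, 0.8, 5.2]
opening: 0.0581
grasp_force: 33.2
```

Request:
step_arm([
  {"hand": 0.5, "slide": [0, 0, 0.0006], "twist": 0},
  {"hand": 0.5, "slide": [0, 0, 0], "twist": 0},
  {"hand": 0.5, "slide": [0, 0, 0], "twist": 0},
])

```text
t: 17.8
eef_pos: [0.4494, -0.2718, 0.0484]
tool_rot: [3.141, 0.001, 1.6]
contact_force: [-2.0, 1.0, 11.1]
opening: 0.0583
grasp_force: 36.2
```

In contact with the pan. I ease off slightly, open and lift away.

Request:
step_arm([
  {"hand": 0.5, "slide": [0, 0, -0.0009], "twist": 0},
  {"hand": 0.5, "slide": [0, 0, 0], "twist": 0},
  {"hand": 0.85, "slide": [0, 0, 0], "twist": 0},
  {"hand": 0.85, "slide": [0, 0, 0], "twist": 0},
  {"hand": 0.85, "slide": [0, 0, 0], "twist": 0},
  {"hand": 0.85, "slide": [0, 0, 0], "twist": 0},
  {"hand": 0.85, "slide": [0, 0, -0.005], "twist": 0},
  {"hand": 0.85, "slide": [0, 0, -0.02], "twist": 0},
])

```text
t: 18.47
eef_pos: [0.4464, -0.2708, 0.0714]
tool_rot: [-3.134, -0.003, 1.601]
contact_force: [0.3, -0.4, -1.0]
opening: 0.0746
grasp_force: 0.0
```

Request:
step_arm([
  {"hand": 0.85, "slide": [0, 0, -0.035], "twist": 0},
  {"hand": 0.85, "slide": [0, 0, -0.035], "twist": 0},
  {"hand": 0.85, "slide": [0, 0, -0.035], "twist": 0},
  {"hand": 0.85, "slide": [0, 0, -0.02], "twist": 0},
  {"hand": 0.85, "slide": [0, 0, 0], "twist": 0},
  {"hand": 0.85, "slide": [0, 0, 0], "twist": 0},
])

```text
t: 18.97
eef_pos: [0.4485, -0.2721, 0.1989]
tool_rot: [-3.141, 0.001, 1.6]
contact_force: [0.2, 0.5, -0.1]
opening: 0.0749
grasp_force: 0.0
```

```bash
python3 - <<'E'
from h import *
np.set_printoptions(precision=4,suppress=True)
s=state();print(s['t'],s['eef_pos'],s['opening'],s['contact_force'])
b=snap('wrist')[0];e=snap('scene')[0]
for c in ['wrist','scene']:
  for n in ['scale_pan','disc']:
    for r in spot_point(c,n)[:3]: print(c,n,round(r['p'],2),np.array(r['position']))
cv2.imwrite('pics/k.png',np.hstack([cv2.resize(e,(400,325),interpolation=3),cv2.resize(b,(400,325))])[:,:,::-1])
E
```

```text
18.9667 [ 0.4485 -0.2721  0.1989] 0.07492226015263799 [ 0.1561  0.5306 -0.1155]
wrist scale_pan 0.78 [ 0.1718 -0.3292  0.0487]
wrist disc 0.69 [ 0.4527 -0.2708  0.0466]
scene scale_pan 0.85 [ 0.1737 -0.3323  0.0478]
scene scale_pan 0.74 [ 0.449  -0.2707  0.0473]
scene disc 0.7 [ 0.4552 -0.2699  0.0443]
scene disc 0.37 [0.4837 0.2389 0.0562]
```

View pics/k.png

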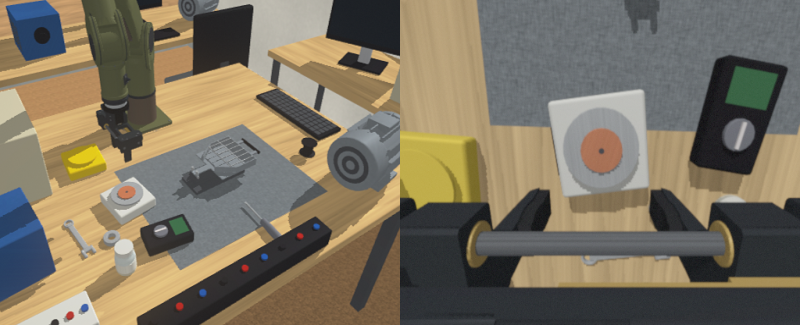

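The disc lies flat and centred on the white scale's pan, at (601,151) in the right panel. The tray is level and nothing else has moved. Handing in.

```bash
python3 -c "
from plant import close_job
print(close_job())"
```

```text
the job is handed in; nothing more can be done
None
```

The job is handed in after about 19 s of the 53 s: the tray was lowered gently onto its rest with the disc at the pins (touching only the right-hand one, about 5 mm off centre), and the disc now lies flat and centred on the white scale's pan, released, with nothing else seen to have moved.

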